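Close the ornament mould and latch its keeper bar

TASK

Close up the frame-ornament mould ready for casting: lift the back plate with the two holes by its batten and lower it, without dropping it, over the mould's two locating pins until it lies flush on the mould. Then swing the keeper bar round over the plate until its end clicks past the spring ball and is fully home in the catch, and let go. Leave everything else on the bench where it lies.

Things in the scene. Friction and masses are not known exactly. Their poses are not given: they have to be found in the camera images.
- mould: The mould, fixed to the bench: plywood board 204 x 110 x 10 mm with a raised wooden case (118 x 80 mm) round a grey silicone insert with a rosette cavity. The case's flat top, 22 mm up, is the seat on which the back plate must lie. Origin: centre of the board's underside, on the bench top; z up, x along the board's length from the catch end (-x) to the hinge post (+x).
- mould_seat (a point): Centre of the mould's seat, midway between the two pins, 22 mm above the bench; axes as the mould's. When the back plate is on, its origin is here.
- pin_a (a point): Tip of an upright steel locating pin on the mould's middle line, 43 mm from the seat's centre towards the hinge post (mould +x): 10 mm in diameter, with a bullet nose (the top 10 mm, narrowing to 3 mm); the tip is 20 mm above the seat. Axes as the mould's.
- pin_b (a point): Tip of an upright steel locating pin on the mould's middle line, 43 mm from the seat's centre towards the catch (mould -x): 10 mm in diameter, with a bullet nose (the top 10 mm, narrowing to 3 mm); the tip is 20 mm above the seat. Axes as the mould's.
- back_plate: Loose plywood plate 110 x 70 x 10 mm, 0.1 to 0.2 kg, on the bench, with two 12 mm through holes on its lengthwise centre line, 43 mm either side of the middle. A beech batten to grip stands along that line between them: 50 mm long (x), 18 mm wide (y), 28 mm high, its top 38 mm above the underside. Origin: centre of the underside; x lengthwise, z up. It fits either way round.
- keeper (a joint): Keeper bar's angle about its upright hinge, rad: 0 = shut, against its end stop over the batten; opens clockwise seen from above, towards mould +y, to 2.3; starts at 1.5 to 2.1. Swings level, lightly, stays where left. From 0.09 down its end rides over the spring ball (about 6 N at the knob); below 0.03 the ball is behind it, pushes it to 0 and holds it.
- keeper_hinge (a point): Point on the hinge axis at the middle of the bar's thickness, 67 mm above the bench, on the mould's middle line 76 mm from its centre towards mould +x; axes as the mould's.
- keeper_knob (a point): Top centre of the keeper's upright black knob, 100 mm above the bench: 18 mm in diameter, 28 mm high, on the bar 110 mm from the hinge axis. The aluminium bar is 18 mm wide, its top 71 and underside 63 mm above the bench (3 mm over the batten of a flush plate), and ends in a 10 mm steel rod reaching 170 mm from the hinge. x runs along the bar towards the hinge.
- catch (a point): Where the axis of the bar's round end lies when shut: in the aluminium catch, 81 mm from the mould's centre towards mould -x, 67 mm above the bench. The catch is 24 mm (x) by 30 mm, open towards mould +y where a brass spring ball stands up in its floor; end stop on the -y side, lip over the top up to 79 mm above the bench.
- sanding_board: Bystander: a sanding board with a batten like the back plate's but without holes, 100 x 60 x 10 mm (38 mm high over the batten), cork beneath. Origin: centre of the underside.
- specimen_jar: Bystander: small jar with red screw lid, 48 mm in diameter, 62 mm high. Origin: centre of the underside.
- tub: Bystander: clear open plastic tub 110 x 150 x 48 mm with old plaster casts in it. Origin: centre of the underside.
- cam_clamp: Bystander: wooden cam clamp lying flat, steel bar 240 mm long (along its y) with two beech jaws, 26 mm high. Origin: under the middle of the steel bar.
- gesso_brush: Bystander: flat brush lying down, 200 mm long, 42 mm wide, at most 20 mm high. Origin: underneath, near its middle.
- steel_weight: Bystander: steel weight, 50 mm in diameter, 36 mm high. Origin: centre of the underside.
- filling_knife: Bystander: filling knife lying flat, 210 mm long, blade 64 mm wide, at most 20 mm high. Origin: underneath, near its middle.
There are look-alikes about, which are no part of the job. What is shaped like the back_plate but purple or turquoise is not meant.

How it is judged:
By the outcome, as a careful person would: the job done as asked, in the order asked, and still so for the second after the job is handed in, with the robot touching nothing.
It also fails if it takes over 67 s, if anything falls off the work surface, if the arm or the gripper's body presses on something with over 40 N, if the wrist force passes 120 N, or if a joint passes its speed limit or range.

ROBOT

A 6-joint arm with a two-finger parallel gripper is mounted at the origin on the work surface. World frame = base frame: x ahead of the robot, y to its left, z up, the work surface at z = 0. Lengths are in mm, angles in rad, forces in N, time in s.
With the tool pointing down it reaches from about 225 to 875 mm from the base axis. Payload 3.4 kg.
Tool frame: the origin (TCP) lies between the finger pads; the fingertips stand 14 mm ahead of it and the grasp point (between the pads) lies 5 mm behind it; z points along the fingers, y is the line along which they close (so a half turn about z gives the same grasp; the last joint's range is limited). The gripper opens to 85 mm and grips with 20 to 120 N. Pads are 22 mm wide; open, the fingers measure 114 mm over their backs; the gripper's body (76 mm by 85 mm) begins 54 mm behind the grasp point. The pads swing forward as they close: fully open they stand 13 mm farther back than shut.
Start: joints at [-1.39, 0.276, 1.505, -0, 1.361, -0.121], TCP at [170.911, -549.045, 245.328] pointing down, gripper open.
Joint ranges: [-2.89, 2.89], [-0.75, 2.08], [0.22, 2.7], [-1.18, 4.32], [0.11, 2.71], [-2.7, 2.7]. Speed limits (rad/s): [2.57, 2.57, 3.14, 3.14, 3.14, 3.14].

INTERFACE

Orientations are given as [roll, pitch, yaw] about the fixed x, y, z axes, in that order (R = Rz(yaw) Ry(pitch) Rx(roll)).
In Python, from rig import bot, eyes gives the robot as it stands.
- The arm moves only by the shell command python3 -m inch 'ROWS' [OPENING] [FORCE]. ROWS is JSON, a list of rows, each an object of numbers: "x", "y", "z": the shift along the tool's x, y, z in m; "rx", "ry", "rz": the turn, a rotation vector about the tool's x, y, z in degrees. In form: [{"x": .., "y": .., "z": .., "rx": .., "ry": .., "rz": ..}, ...]. A call has 1 to 8 rows; each row shifts and turns the commanded pose from where the row before left it, along the tool's axes as they then stand; what a row does not reach is not made up. A row lasts 1/12 s, in which the tool goes at most 41.7 mm and 7.16 degrees, less where a joint would pass 70% of its speed; a pose out of reach is approached as far as the arm can. A call with a gripper value outside its range is refused whole. OPENING is the opening, from 0 (shut) to 1 (fully open), set as the call begins (- or left out, the last holds). The fingers move at their own pace and stop on an object; FORCE is the grip in N (left out, the last holds). Time passes only in rows, so rows that do not move let the fingers close. It gives the time, the measured TCP pose, the force, the opening and the grip force at its end, in the units of the state.
- bot.state(): the state, without advancing time (a new reading comes with each control period).
- eyes.snapshot(name): name is "scene" or "top"; returns a dict with "image" (384x512x3 uint8, red, green, blue), "z_map" (384x512 float32, mm along the optical axis (not along the pixel's ray), 0 where there is no reading), "fov_y" (degrees; the focal length in pixels is half the picture's height over the tangent of half this angle, whatever the lens; pixels are square), "cx", "cy" (the principal point, pixels), "extrinsics" (4x4, takes a point from camera to world coordinates). Camera axes: x right, y up, looking along -z (the intrinsics and any distortion apply to the point x, -y, -z); pixel columns grow to the right and rows downward; lengths in mm; the calibration is good to about 2 mm. A picture is of the moment at which its call begins.
- bot.sign_off(): hands the job in; it is judged then, once.
The state is a dict: "time_s": time; "q": joint angles; "joint_velocities": joint speeds; "effort": joint torques, N m; "tcp_pos": TCP position; "orientation": TCP orientation; "ft_force": force on the tool from outside, world axes, zero at the start; "torque": the same for the moment, N m; "opening": opening from 0.0 (shut) to 1.0 (fully open); "grasp_force": force on a finger pad.
Only numpy, scipy, OpenCV 4.12 (cv2) and the standard library are available. Lean on these libraries where they do the work, as an engineer would, in place of code of your own. Each camera call takes 0.05 s, during which the arm holds its last target. There are 200 camera calls.

## Working session

There is one attempt and no reset: what is moved stays moved. The work goes in short steps, Python scripts to look and compute and a shell command to move; the robot and the scene stay as the last step left them, time stands still between calls to the robot, and variables do not carry over. Pictures are saved under pics/ and viewed, at most 10 in all, crops included, and the job is handed in when it is done.

```bash
ls; mkdir -p pics
python3 - <<'E'
from rig import bot, eyes
import numpy as np, cv2, pickle
print(bot.state())
for n in ("scene","top"):
    s=eyes.snapshot(n); pickle.dump(s,open(f"{n}0.pkl","wb"))
    cv2.imwrite(f"pics/{n}0.png",cv2.resize(s["image"][:,:,::-1],(800,600),interpolation=cv2.INTER_CUBIC))
    print(n,{k:v for k,v in s.items() if k not in("image","z_map")}, (s["z_map"]>0).mean())
E
```

```text
pics
{'time_s': 0.0, 'q': array([-1.38998994e+00,  2.76591168e-01,  1.50616216e+00, -1.70455925e-05,
        1.36070039e+00, -1.21008740e-01]), 'joint_velocities': array([-0.00096395,  0.00035415,  0.00013734, -0.0009912 ,  0.001144  ,
       -0.00121757]), 'effort': array([ 2.14428687e-04, -4.16784239e+01, -2.45808238e+01,  2.04763496e-04,
        1.13024900e-02,  9.69722436e-06]), 'tcp_pos': array([ 170.81137536, -548.49987915,  244.43031264]), 'orientation': array([-3.13974319e+00, -2.08113033e-04,  3.01818503e-01]), 'ft_force': array([ 0.59262766, -0.7198381 ,  0.47406589]), 'torque': array([-0.08406047, -0.05036635, -0.00389691]), 'grasp_force': 0.0, 'opening': 1.0008081439740357}
scene {'fov_y': 55.06998485556691, 'cx': 254.2730925302709, 'cy': 185.58636623542162, 'extrinsics': array([[ 8.44925147e-01, -3.89283568e-01,  3.66823936e-01,
         9.79067929e+02],
       [ 5.34599679e-01,  5.92220480e-01, -6.02891438e-01,
        -7.48086228e+02],
       [ 1.74550829e-02,  7.05502095e-01,  7.08492846e-01,
         9.31552012e+02],
       [ 0.00000000e+00,  0.00000000e+00,  0.00000000e+00,
         1.00000000e+00]])} 0.9961293538411459
top {'fov_y': 49.72187515528323, 'cx': 254.07176807101834, 'cy': 189.2503905083329, 'extrinsics': array([[ 7.79455160e-02,  9.73845332e-01, -2.13423913e-01,
         2.93090760e+02],
       [-9.96957529e-01,  7.60470554e-02, -1.71035153e-02,
        -3.63935609e+01],
       [-4.25918406e-04,  2.14107719e-01,  9.76809963e-01,
         1.15821568e+03],
       [ 0.00000000e+00,  0.00000000e+00,  0.00000000e+00,
         1.00000000e+00]])} 0.9959360758463541
```

View pics/scene0.png

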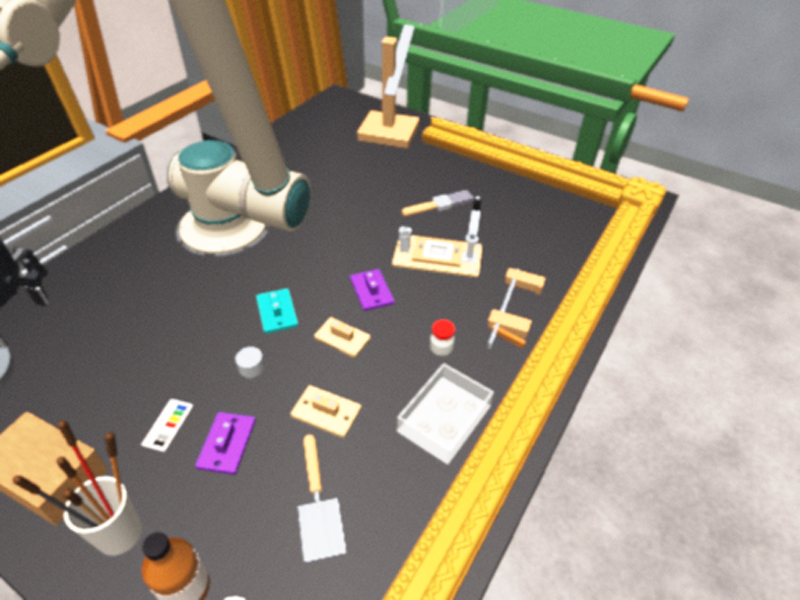

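View pics/top0.png

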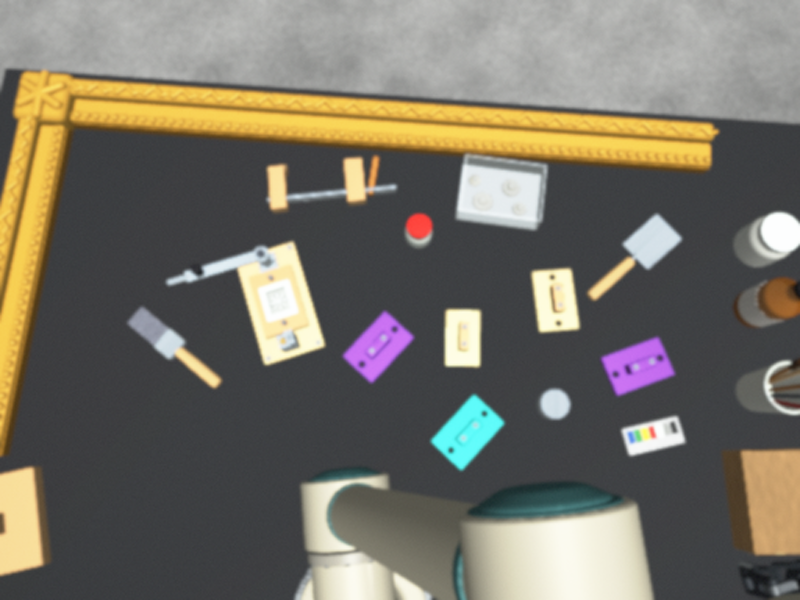

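The scene view shows the back plate (wood, two holes) at about (326,410) and the sanding board at (342,336). The mould is at (438,255) with the keeper open and its knob at (476,203). In the top view the plate is at (555,299), the mould at (281,302), the hinge at (263,257), the knob at (193,271) and the catch at (288,338). Next I'll crop and enlarge the plate and mould in both views.

```bash
cat > h.py <<'E'
import numpy as np, cv2, pickle
def ray(s,u,v):
    f=s["image"].shape[0]/2/np.tan(np.radians(s["fov_y"]/2)); E=s["extrinsics"]
    d=np.array([(u-s["cx"])/f,-(v-s["cy"])/f,-1.]); return E[:3,3],E[:3,:3]@d
def onz(s,u,v,z):
    o,d=ray(s,u,v); return o+d*(z-o[2])/d[2]
def tri(s1,p1,s2,p2):
    o,d=ray(s1,*p1); O,D=ray(s2,*p2)
    t=np.linalg.lstsq(np.c_[d,-D],O-o,rcond=None)[0]; a=o+d*t[0]; b=O+D*t[1]
    return (a+b)/2,np.linalg.norm(a-b)
def cloud(s):
    h,w=s["z_map"].shape; v,u=np.mgrid[:h,:w]
    f=h/2/np.tan(np.radians(s["fov_y"]/2)); E=s["extrinsics"]; z=s["z_map"]
    P=np.stack([(u-s["cx"])/f*z,-(v-s["cy"])/f*z,-z],-1); return P@E[:3,:3].T+E[:3,3]
def proj(s,P):
    f=s["image"].shape[0]/2/np.tan(np.radians(s["fov_y"]/2)); E=s["extrinsics"]
    c=E[:3,:3].T@(np.asarray(P,float)-E[:3,3]); return s["cx"]+f*c[0]/-c[2], s["cy"]-f*c[1]/-c[2]
E
python3 - <<'E'
from h import *
T=pickle.load(open("top0.pkl","rb"));S=pickle.load(open("scene0.pkl","rb"))
def crop(s,x,y,w=64,h=48):
    c=s["image"][y-h//2:y+h//2,x-w//2:x+w//2,::-1]; return cv2.resize(c,(400,300),interpolation=cv2.INTER_CUBIC)
def mk(s,x,y): return crop(s,x,y)
# mould crops need more room: 96x72
a=crop(T,170,190,96,72);b=crop(S,283,150,96,72);c=crop(T,355,191);d=crop(S,208,263)
cv2.imwrite("pics/m1.png",np.vstack([np.hstack([a,b]),np.hstack([c,d])]))
for s in (T,S):
    C=cloud(s); print([C[int(v*.64),int(u*.64)].round(1) for u,v in ([(555,299),(400,400),(600,260)] if s is T else [(340,425),(326,404),(300,320)])])
E
```

```text
[array([ 555. , -295.7,   36.4]), array([358.2, -36.1,   1.3]), array([ 644.6, -386.4,   -1.4])]
[array([ 597.9, -315.4,    6.8]), array([ 563. , -308.1,   40.2]), array([ 367.8, -146. ,    0.4])]
```

View pics/m1.png

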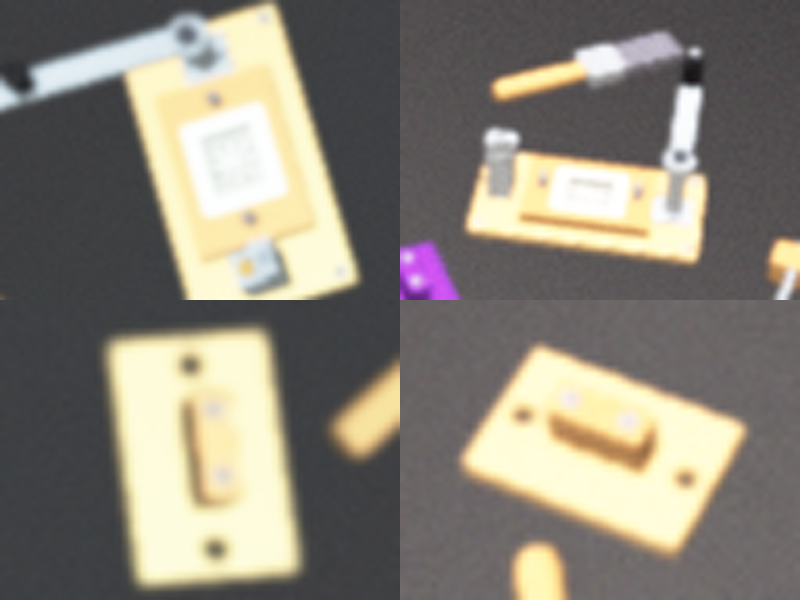

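The montage shows the open keeper, the two dark pins at (215,100) and (250,219) in the top mould crop, and at (543,180) and (638,191) in the scene crop. The plate's holes are at (190,364) and (215,549) in the top crop, and at (523,415) and (685,479) in the scene crop. I'll refine these as dark-spot centroids and triangulate.

```bash
cat > m.py <<'E'
from h import *
T=pickle.load(open("top0.pkl","rb"));S=pickle.load(open("scene0.pkl","rb"))
def un(X,Y,cx,cy,w,h): k=400/w; return (X+.5)/k-.5+cx-w//2,(Y+.5)/k-.5+cy-h//2
def dark(s,p,r=3):
    u,v=map(lambda a:int(round(a)),p); g=cv2.cvtColor(s["image"],cv2.COLOR_RGB2GRAY).astype(float)
    w=g[v-r:v+r+1,u-r:u+r+1]; w=np.clip(np.percentile(w,60)-w-8,0,None); yy,xx=np.mgrid[v-r:v+r+1,u-r:u+r+1]
    return (w*xx).sum()/w.sum(),(w*yy).sum()/w.sum()
mt=lambda X,Y:un(X,Y,170,190,96,72); ms=lambda X,Y:un(X-400,Y,283,150,96,72)
pt=lambda X,Y:un(X,Y-300,355,191,64,48); ps=lambda X,Y:un(X-400,Y-300,208,263,64,48)
def show(n,a,b,z): 
    P,e=tri(T,a,S,b); print(n,"tri",P.round(1),"gap",round(e,1),"top@z",onz(T,*a,z)[:2].round(1),"scene@z",onz(S,*b,z)[:2].round(1),np.round(a,1),np.round(b,1))
if __name__=="__main__":
    for n,a,b,z in [("h1",pt(190,364),ps(523,415),9),("h2",pt(215,549),ps(685,479),9)]:
        show(n,dark(T,a),dark(S,b),z)
    for n,a,b,z in [("pinA?",mt(215,100),ms(638,189),36),("pinB?",mt(250,219),ms(543,178),36)]:
        show(n,dark(T,a),dark(S,b),z); show(n+"hand",a,b,z)
    show("screw1",pt(212,410),ps(571,399),38);show("screw2",pt(224,476),ps(629,420),38)
    for i,(a,b) in enumerate([(pt(107,342),ps(462,464)),(pt(267,328),ps(537,346)),(pt(300,573),ps(745,428)),(pt(137,587),ps(676,553))]): show("pc%d"%i,a,b,10)
    show("hinge",mt(187,33),ms(680,157),72)
    show("knobtop",mt(15,76),ms(694,52),100)
    show("catchtop",mt(265,255),ms(500,134),79)
    for n,s,(x0,x1,y0,y1) in (("T",T,(330,380,165,220)),):
        hsv=cv2.cvtColor(s["image"],cv2.COLOR_RGB2HSV); m=((hsv[...,1]>25)&(hsv[...,2]>140)).astype(np.uint8)
        k=np.zeros_like(m); k[y0:y1,x0:x1]=m[y0:y1,x0:x1]
        c=max(cv2.findContours(k,0,2)[0],key=cv2.contourArea); r=cv2.minAreaRect(c); print(r)
        print("plate rect centre",onz(s,*r[0],8))
        B=[onz(s,*q,10)[:2] for q in cv2.boxPoints(r)]; print(np.round(B,1))
E
python3 m.py
```

```text
h1 tri [ 563.8 -309.2   62.8] gap 70.5 top@z [ 602.1 -295.3] scene@z [ 513.3 -310. ] [353.  176.9] [194.9 256.7]
h2 tri [ 553.6 -297.   -37.1] gap 71.1 top@z [ 517.4 -308.9] scene@z [ 599.9 -296.8] [357.  206.4] [221.3 267.2]
pinA? tri [555.9 213.   26.6] gap 0.7 top@z [554.  211.2] scene@z [560.  202.8] [173.1 177.6] [291.8 160. ]
pinA?hand tri [555.  211.8  32.1] gap 0.7 top@z [553.8 210.7] scene@z [557.1 208. ] [173.2 177.6] [291.7 159. ]
pinB? tri [476.4 179.4  27.2] gap 1.2 top@z [475.5 178.1] scene@z [481.  169.8] [181.6 206.1] [268.8 157.2]
pinB?hand tri [476.1 179.   31.3] gap 0.1 top@z [475.3 178. ] scene@z [478.8 174.2] [181.6 206.2] [268.9 156.3]
screw1 tri [ 560.4 -304.4   55.7] gap 26.8 top@z [ 574.3 -299. ] scene@z [ 542.4 -305.2] [356.5 184.2] [202.9 254.4]
screw2 tri [ 556.6 -300.6   23.7] gap 23.3 top@z [ 544.8 -305. ] scene@z [ 571.7 -299.9] [358.4 194.7] [212.2 257.8]
pc0 tri [ 561.2 -304.4   33. ] gap 133.6 top@z [ 609.6 -256.9] scene@z [ 508.6 -347.2] [339.7 173.3] [185.5 264.8]
pc1 tri [ 572.6 -317.6  124.9] gap 47.6 top@z [ 621.9 -329.7] scene@z [ 496.1 -276.1] [365.3 171.1] [197.5 245.9]
pc2 tri [ 559.4 -304.6   22. ] gap 130.6 top@z [ 509.3 -346.8] scene@z [ 607.3 -259.7] [370.6 210.3] [230.8 259.1]
pc3 tri [ 543.2 -285.2 -130.9] gap 55.3 top@z [ 497.2 -274.1] scene@z [ 619.2 -331. ] [344.5 212.5] [219.7 279.1]
hinge tri [586.9 224.8  75.5] gap 2.5 top@z [588.9 226.5] scene@z [584.6 227.5] [166.5 161.5] [301.8 151.3]
knobtop tri [543.7 322.7 109.4] gap 3.2 top@z [544.7 324.8] scene@z [539.6 336.7] [125.2 171.9] [305.2 126.1]
catchtop tri [444.6 156.1  83.6] gap 2.3 top@z [446.1 157.7] scene@z [441. 160.] [185.2 214.8] [258.6 145.8]
((355.09234619140625, 191.73846435546875), (40.68339157104492, 26.791501998901367), 82.87498474121094)
plate rect centre [ 559.51380689 -302.61264567    8.        ]
[[ 609.8 -255.6]
 [ 625.5 -331.3]
 [ 509.3 -347.8]
 [ 494.1 -273.7]]
```

The hole labels were swapped in the scene crop. Matched correctly, the holes agree to within a few mm:

| Item | Position (x, y) mm | Yaw | Check |
|---|---|---|---|
| Plate | (558.5, -302.7) | 0.156 | hole spacing 86.7 |
| Mould seat | (515.4, 195.5) | 0.397 | pin spacing 86 |
| Keeper | – | about 1.57 open | – |

Now I'll move above the plate.

```bash
python3 -m inch '[{"x":0.0277,"y":-0.0075,"z":0.004},{"x":0.0277,"y":-0.0075,"z":0.006},{"x":0.0277,"y":-0.0075,"z":0.006},{"x":0.0277,"y":-0.0075,"z":0.006},{"x":0.0277,"y":-0.0075,"z":0.006},{"x":0.0277,"y":-0.0075,"z":0.006},{"x":0.0277,"y":-0.0075,"z":0.006},{"x":0.0277,"y":-0.0075,"z":0.006}]' 0.5 50
python3 -m inch '[{"x":0.0277,"y":-0.0075,"z":0.006},{"x":0.0277,"y":-0.0075,"z":0.006},{"x":0.0277,"y":-0.0075,"z":0.006},{"x":0.0277,"y":-0.0075,"z":0.006},{"x":0.0277,"y":-0.0075,"z":0.006},{"x":0.0277,"y":-0.0075,"z":0.006},{"x":0.0277,"y":-0.0075,"z":0.006},{"x":0.0277,"y":-0.0075,"z":0.006}]'
python3 -m inch '[{"rz":4.2},{"rz":4.2},{"z":0.01},{"x":0}]'
```

```text
validation failed for argument at $[0]...
validation failed for argument at $[0]...
validation failed for argument at $[0]...
```

```bash
python3 -m inch '[{"x":0.0277,"y":-0.0075,"z":0.006,"rx":0,"ry":0,"rz":0},{"x":0.0277,"y":-0.0075,"z":0.006,"rx":0,"ry":0,"rz":0}]' 0.5 50
```

```text
time_s: 0.27
tcp_pos: [219.0, -518.6, 232.8]
orientation: [3.141, 0.0, 0.299]
ft_force: [0.3, -0.3, -0.5]
opening: 0.751
grasp_force: 0.0
```

```bash
python3 -m inch '[{"x":0.0277,"y":-0.0075,"z":0.006,"rx":0,"ry":0,"rz":0},{"x":0.0277,"y":-0.0075,"z":0.006,"rx":0,"ry":0,"rz":0},{"x":0.0277,"y":-0.0075,"z":0.006,"rx":0,"ry":0,"rz":0},{"x":0.0277,"y":-0.0075,"z":0.006,"rx":0,"ry":0,"rz":0},{"x":0.0277,"y":-0.0075,"z":0.006,"rx":0,"ry":0,"rz":0},{"x":0.0277,"y":-0.0075,"z":0.006,"rx":0,"ry":0,"rz":0},{"x":0.0277,"y":-0.0075,"z":0.006,"rx":0,"ry":0,"rz":0}]'
python3 -m inch '[{"x":0.0277,"y":-0.0075,"z":0.006,"rx":0,"ry":0,"rz":0},{"x":0.0277,"y":-0.0075,"z":0.006,"rx":0,"ry":0,"rz":0},{"x":0.0277,"y":-0.0075,"z":0.006,"rx":0,"ry":0,"rz":0},{"x":0.0277,"y":-0.0075,"z":0.006,"rx":0,"ry":0,"rz":0},{"x":0.0277,"y":-0.0075,"z":0.006,"rx":0,"ry":0,"rz":0},{"x":0.0277,"y":-0.0075,"z":0.006,"rx":0,"ry":0,"rz":0},{"x":0.0277,"y":-0.0075,"z":0.006,"rx":0,"ry":0,"rz":0}]'
python3 -m inch '[{"x":0,"y":0,"z":0.01,"rx":0,"ry":0,"rz":4.2},{"x":0,"y":0,"z":0.01,"rx":0,"ry":0,"rz":4.2},{"x":0,"y":0,"z":0,"rx":0,"ry":0,"rz":0},{"x":0,"y":0,"z":0,"rx":0,"ry":0,"rz":0}]'
cat > d.py <<'E'
import sys; from rig import bot; import numpy as np
from scipy.spatial.transform import Rotation as R
s=bot.state(); R0=R.from_euler("xyz",s["orientation"]); t=np.array([float(a) for a in sys.argv[1:4]])
print("pos",s["tcp_pos"].round(1),"rpy deg",np.degrees(s["orientation"]).round(2),"F",s["ft_force"].round(1),"t",s["time_s"])
print("tool shift mm",R0.inv().apply(t-s["tcp_pos"]).round(1))
if len(sys.argv)>4: print("tool rot deg",np.degrees((R0.inv()*R.from_euler("xyz",[np.pi,0,float(sys.argv[4])])).as_rotvec()).round(2))
E
python3 d.py 558.8 -302.7 26 0.156
```

```text
time_s: 0.85
tcp_pos: [389.8, -409.3, 190.6]
orientation: [-3.141, 0.0, 0.302]
ft_force: [0.7, 0.0, 0.2]
opening: 0.504
grasp_force: 0.0
time_s: 1.43
tcp_pos: [559.2, -301.6, 148.5]
orientation: [-3.141, 0.001, 0.302]
ft_force: [0.2, -0.5, -0.5]
opening: 0.499
grasp_force: 0.0
time_s: 1.77
tcp_pos: [557.9, -302.2, 128.3]
orientation: [-3.14, 0.002, 0.157]
ft_force: [0.2, 0.7, -0.3]
opening: 0.498
grasp_force: 0.0
pos [ 557.9 -302.2  128.3] rpy deg [-1.7991e+02  1.0000e-01  9.0100e+00] F [ 0.2  0.7 -0.3] t 1.7667
tool shift mm [  1.    0.7 102.3]
tool rot deg [-0.09  0.1   0.07]
```

```bash
python3 -m inch '[{"x":0.001,"y":0.0005,"z":0.02,"rx":0,"ry":0,"rz":0},{"x":0,"y":0,"z":0.02,"rx":0,"ry":0,"rz":0},{"x":0,"y":0,"z":0.02,"rx":0,"ry":0,"rz":0},{"x":0,"y":0,"z":0.02,"rx":0,"ry":0,"rz":0},{"x":0,"y":0,"z":0.01,"rx":0,"ry":0,"rz":0},{"x":0,"y":0,"z":0.006,"rx":0,"ry":0,"rz":0},{"x":0,"y":0,"z":0.005,"rx":0,"ry":0,"rz":0},{"x":0,"y":0,"z":0,"rx":0,"ry":0,"rz":0}]'
python3 -m inch '[{"x":0,"y":0,"z":0,"rx":0,"ry":0,"rz":0},{"x":0,"y":0,"z":0,"rx":0,"ry":0,"rz":0},{"x":0,"y":0,"z":0,"rx":0,"ry":0,"rz":0},{"x":0,"y":0,"z":0,"rx":0,"ry":0,"rz":0},{"x":0,"y":0,"z":0,"rx":0,"ry":0,"rz":0},{"x":0,"y":0,"z":0,"rx":0,"ry":0,"rz":0}]' 0 50
```

```text
time_s: 2.43
tcp_pos: [559.5, -303.3, 28.2]
orientation: [3.142, 0.0, 0.155]
ft_force: [-0.0, -0.2, 0.3]
opening: 0.498
grasp_force: 0.0
time_s: 2.93
tcp_pos: [560.3, -303.6, 29.6]
orientation: [3.14, -0.002, 0.155]
ft_force: [0.4, 0.3, 6.0]
opening: 0.202
grasp_force: 52.2
```

```bash
python3 -m inch '[{"x":0,"y":0,"z":-0.005,"rx":0,"ry":0,"rz":0},{"x":0,"y":0,"z":-0.01,"rx":0,"ry":0,"rz":0},{"x":0,"y":0,"z":-0.02,"rx":0,"ry":0,"rz":0},{"x":0,"y":0,"z":-0.025,"rx":0,"ry":0,"rz":0},{"x":0,"y":0,"z":-0.025,"rx":0,"ry":0,"rz":0},{"x":0,"y":0,"z":-0.015,"rx":0,"ry":0,"rz":0},{"x":0,"y":0,"z":0,"rx":0,"ry":0,"rz":0}]'
python3 -m inch '[{"x":0.001,"y":-0.010,"z":0,"rx":0,"ry":0,"rz":0},{"x":0.002,"y":-0.020,"z":0,"rx":0,"ry":0,"rz":0},{"x":0.002,"y":-0.025,"z":0,"rx":0,"ry":0,"rz":0},{"x":0.002,"y":-0.030,"z":0,"rx":0,"ry":0,"rz":0},{"x":0.002,"y":-0.030,"z":0,"rx":0,"ry":0,"rz":0},{"x":0.002,"y":-0.030,"z":0,"rx":0,"ry":0,"rz":0},{"x":0.002,"y":-0.030,"z":0,"rx":0,"ry":0,"rz":0},{"x":0.002,"y":-0.030,"z":0,"rx":0,"ry":0,"rz":0}]'
python3 -m inch '[{"x":0.002,"y":-0.030,"z":0,"rx":0,"ry":0,"rz":0},{"x":0.002,"y":-0.030,"z":0,"rx":0,"ry":0,"rz":0},{"x":0.002,"y":-0.030,"z":0,"rx":0,"ry":0,"rz":0},{"x":0.002,"y":-0.030,"z":0,"rx":0,"ry":0,"rz":0},{"x":0.002,"y":-0.030,"z":0,"rx":0,"ry":0,"rz":0},{"x":0.002,"y":-0.025,"z":0,"rx":0,"ry":0,"rz":0},{"x":0.001,"y":-0.020,"z":0,"rx":0,"ry":0,"rz":0},{"x":0,"y":-0.010,"z":0,"rx":0,"ry":0,"rz":0}]'
python3 d.py 515.4 195.5 130 0.397
```

```text
time_s: 3.52
tcp_pos: [561.5, -304.5, 132.8]
orientation: [3.136, -0.006, 0.155]
ft_force: [0.9, -1.1, -1.2]
opening: 0.199
grasp_force: 51.3
time_s: 4.18
tcp_pos: [540.4, -95.7, 126.3]
orientation: [-3.139, 0.004, 0.155]
ft_force: [-0.4, -0.5, -1.5]
opening: 0.197
grasp_force: 51.2
time_s: 4.85
tcp_pos: [521.2, 109.1, 126.5]
orientation: [-3.14, 0.004, 0.157]
ft_force: [0.8, 0.2, -1.6]
opening: 0.2
grasp_force: 51.2
pos [521.2 109.1 126.5] rpy deg [-179.91    0.24    9.02] F [ 0.8  0.2 -1.6] t 4.85
tool shift mm [  7.8 -86.3  -3.4]
tool rot deg [ -0.11   0.23 -13.73]
```

```bash
python3 -m inch '[{"x":0.002,"y":-0.020,"z":0,"rx":0,"ry":0,"rz":0},{"x":0.003,"y":-0.025,"z":0,"rx":0,"ry":0,"rz":0},{"x":0.002,"y":-0.025,"z":0,"rx":0,"ry":0,"rz":0},{"x":0.001,"y":-0.016,"z":0,"rx":0,"ry":0,"rz":-3.7},{"x":0,"y":0,"z":0,"rx":0,"ry":0,"rz":-5},{"x":0,"y":0,"z":0,"rx":0,"ry":0,"rz":-5},{"x":0,"y":0,"z":0,"rx":0,"ry":0,"rz":0},{"x":0,"y":0,"z":0,"rx":0,"ry":0,"rz":0}]'
python3 d.py 515.4 195.5 130 0.397
python3 - <<'E'
from rig import bot, eyes
from h import *
o=[]
for n,P in (("top",None),("scene",None)):
    s=eyes.snapshot(n); pickle.dump(s,open(f"{n}1.pkl","wb"))
    u,v=map(int,proj(s,(515,195,108))); print(n,u,v)
    o.append(cv2.resize(s["image"][v-36:v+36,u-48:u+48,::-1],(400,300),interpolation=cv2.INTER_CUBIC))
cv2.imwrite("pics/m2.png",np.hstack(o))
E
```

```text
time_s: 5.52
tcp_pos: [517.4, 192.1, 127.2]
orientation: [-3.142, 0.002, 0.392]
ft_force: [0.4, 0.8, -1.5]
opening: 0.201
grasp_force: 51.2
pos [517.4 192.1 127.2] rpy deg [-1.800e+02  1.400e-01  2.246e+01] F [ 0.4  0.8 -1.5] t 5.5167
tool shift mm [-0.6 -3.9 -2.8]
tool rot deg [-0.    0.14 -0.28]
top 172 185
scene 281 141
```

View pics/m2.png

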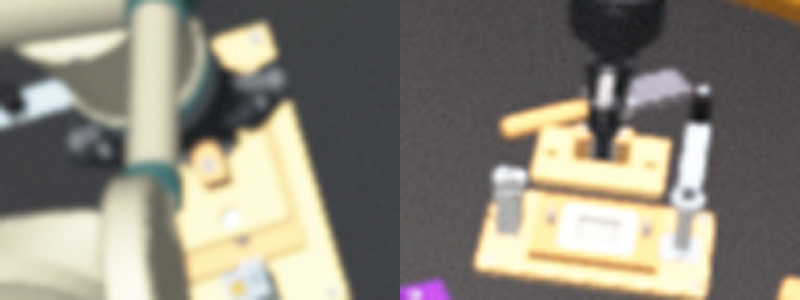

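The top crop shows the plate's near hole, with the white insert seen through it at (232,217), and pin B at (241,240). In the scene crop the holes are at about (562,153) and (652,167), and the pins at (551,216) and (646,229). I'll work out the residual offset in both views.

Run:
```python
from h import *
from m import un,dark
T=pickle.load(open("top1.pkl","rb"));S=pickle.load(open("scene1.pkl","rb"))
t=lambda X,Y:un(X,Y,172,185,96,72); s=lambda X,Y:un(X-400,Y,281,141,96,72)
hz=127.2-28.5+10
for n,p in (("hB scene",s(562,153)),("hA scene",s(652,167))):
    q=dark(S,p); print(n,onz(S,*p,hz).round(1),"refined",onz(S,*q,hz).round(1))
print("hB top",onz(T,*t(232,217),hz).round(1), "tri",tri(T,t(232,217),S,s(562,153)))
for n,p in (("pB scene",s(551,214)),("pA scene",s(646,227))): print(n,onz(S,*p,34).round(1),onz(S,*dark(S,p),34).round(1))
print("pB top",onz(T,*t(241,240),34).round(1))
# plate corners in scene
for p in [(530,178),(541,127),(671,140),(666,193)]: print(onz(S,*s(*p),hz).round(1))
```

```text
hB scene [484.9 175.3 108.7] refined [490.8 184.9 108.7]
hA scene [558.7 201.4 108.7] refined [567.6 198.6 108.7]
hB top [477.3 171.8 108.7] tri (array([480.87904264, 174.99424882, 105.81892927]), np.float64(7.8907449395971465))
pB scene [476.4 177.8  34. ] [479.6 172.   34. ]
pA scene [556.2 209.4  34. ] [559.1 204.9  34. ]
pB top [475.5 178.9  34. ]
[479.5 131.1 108.7]
[451.  196.7 108.7]
[554.9 243.6 108.7]
[584.9 177.2 108.7]
```

Top and scene views differ by a few mm at this height. I'll lower to just above the pins and measure again there, where height errors matter less.

```bash
python3 -m inch '[{"x":-0.0005,"y":-0.001,"z":0.01,"rx":0,"ry":0,"rz":-0.3},{"x":0,"y":-0.001,"z":0.015,"rx":0,"ry":0,"rz":0},{"x":0,"y":0,"z":0.01,"rx":0,"ry":0,"rz":0},{"x":0,"y":0,"z":0.007,"rx":0,"ry":0,"rz":0},{"x":0,"y":0,"z":0,"rx":0,"ry":0,"rz":0},{"x":0,"y":0,"z":0,"rx":0,"ry":0,"rz":0},{"x":0,"y":0,"z":0,"rx":0,"ry":0,"rz":0}]'
python3 d.py 515.8 194.5 80 0.397
python3 - <<'E'
from rig import bot, eyes
from h import *
o=[]
for n,k in (("top",400),("scene",400)):
    im=[];zs=[]
    for i in range(6):
        s=eyes.snapshot(n); im.append(s["image"].astype(float)); zs.append(s["z_map"])
    s["image"]=np.mean(im,0).round().astype(np.uint8); s["z_map"]=np.median(zs,0); pickle.dump(s,open(f"{n}2.pkl","wb"))
    u,v=map(int,proj(s,(515,195,58))); print(n,u,v)
    o.append(cv2.resize(s["image"][v-30:v+30,u-20:u+20,::-1] if 0 else s["image"][v-24:v+24,u-32:u+32,::-1],(400,300),interpolation=cv2.INTER_CUBIC))
cv2.imwrite("pics/m3.png",np.hstack(o))
C=cloud(s)
hsv=cv2.cvtColor(s["image"],cv2.COLOR_RGB2HSV)
m=(hsv[...,1]>25)&(hsv[...,2]>150)&(np.hypot(C[...,0]-515,C[...,1]-195)<62)&(C[...,2]>50)&(C[...,2]<80)
P=C[m]; A=np.c_[P[:,:2]-[515,195],np.ones(len(P))]
c=np.linalg.lstsq(A,P[:,2],rcond=None)[0]; r=P[:,2]-A@c; k=abs(r)<3; c=np.linalg.lstsq(A[k],P[k,2],rcond=None)[0]; print("plate top plane",c,len(P),k.sum(),np.median(P[:,2]))
E
```

```text
time_s: 6.2
tcp_pos: [517.6, 194.2, 86.6]
orientation: [3.141, -0.001, 0.399]
ft_force: [0.9, 0.3, -1.4]
opening: 0.196
grasp_force: 51.3
pos [517.6 194.2  86.6] rpy deg [ 1.7999e+02 -4.0000e-02  2.2880e+01] F [ 0.9  0.3 -1.4] t 6.2
tool shift mm [-1.5 -1.   6.6]
tool rot deg [ 0.01 -0.04  0.14]
top 175 189
scene 280 152
plate top plane [-7.42109983e-03  1.02078817e-02  6.66336094e+01] 344 279 66.52901966426691
```

View pics/m3.png

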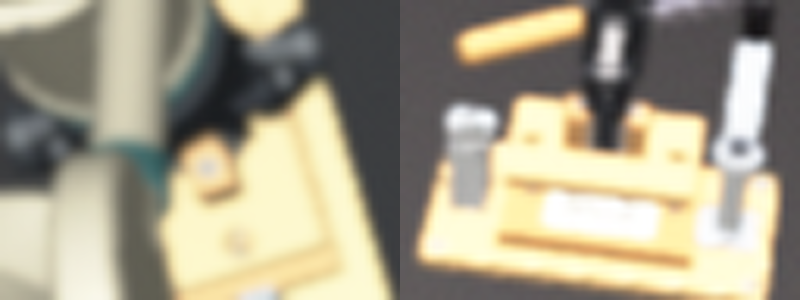

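In the top crop, hole B is at about (240,240). In the scene crop the holes are at about (533,137) and (680,155). The depth map shows the plate level, with its top at 66.6, so the TCP is about 30 mm above the underside.

Run:
```python
from h import *
from m import un
T=pickle.load(open("top2.pkl","rb"));S=pickle.load(open("scene2.pkl","rb"))
t=lambda X,Y:un(X,Y,175,189,64,48); s=lambda X,Y:un(X-400,Y,280,152,64,48)
hz=66.6; ax=np.array([np.cos(.398),np.sin(.398)])
B=onz(S,*s(533,137),hz)[:2];A=onz(S,*s(680,155),hz)[:2]; print("scene holes",B.round(1),A.round(1),"mid",((A+B)/2).round(1))
b=onz(T,*t(240,240),hz)[:2]; print("top hB",b.round(1),"centre",(b+43*ax).round(1))
# screw on batten, z top
print("tri hB",tri(T,t(240,240),S,s(533,137)))
# predicted pixels (crop coords) of pins tips if pose is (515.6,194.9,yaw .397)
for n,S_,c in (("T",T,(175,189)),("S",S,(280,152))):
    for k in (43,-43):
        for z in (42,67):
            u,v=proj(S_,(515.6+k*np.cos(.397),194.9+k*np.sin(.397),z)); print(n,k,z,round((u-c[0]+32+.5)*6.25-.5),round((v-c[1]+24+.5)*6.25-.5))
g=cv2.cvtColor(T["image"],cv2.COLOR_RGB2GRAY); u,v=map(round,t(240,240)); print(g[v-4:v+5,u-4:u+5]); 
g=cv2.cvtColor(S["image"],cv2.COLOR_RGB2GRAY)
for p in ((533,137),(680,155)): u,v=map(round,s(*p)); print(u,v);print(g[v-3:v+4,u-4:u+5])
```

```text
scene holes [475.9 175.7] [556.1 209. ] mid [516.  192.4]
top hB [478.8 174.9] centre [518.5 191.6]
tri hB (array([477.79925493, 173.89606139,  68.95540148]), np.float64(1.6457700456377082))
T 43 42 188 75
T 43 67 176 61
T -43 42 241 256
T -43 67 231 246
S 43 42 277 184
S 43 67 281 152
S -43 42 133 167
S -43 67 135 134
[[241 243 243 243 243 244 244 245 245]
 [244 243 242 241 241 243 244 245 245]
 [244 241 236 233 234 238 241 244 245]
 [243 237 227 222 226 231 237 242 244]
 [242 233 221 218 222 226 234 241 244]
 [242 234 222 216 215 221 232 241 243]
 [243 239 231 223 219 224 234 240 241]
 [244 243 239 235 231 232 233 234 231]
 [243 243 240 236 232 228 224 221 219]]
269 150
[[146 224 247 249 249 250 250 249 242]
 [173 234 247 247 247 248 249 249 242]
 [191 237 241 232 231 241 248 249 241]
 [222 241 237 219 217 236 247 248 241]
 [243 247 246 242 241 246 249 249 243]
 [249 249 249 249 248 249 249 249 248]
 [249 249 250 250 249 249 250 249 249]]
292 152
[[244 249 250 250 250 250 249 242 194]
 [246 249 249 249 249 249 249 241 184]
 [246 249 248 246 246 247 248 240 179]
 [247 248 243 230 222 235 244 237 165]
 [248 249 245 229 215 229 239 228 152]
 [249 249 248 246 244 245 244 231 181]
 [250 250 250 249 249 249 247 241 232]]
```

Combining the views with the grip geometry, I need about x -0.5 and y -2 mm in tool axes. The bullet noses can take up the rest. I'll lower slowly and watch the force.

```bash
python3 -m inch '[{"x":-0.0005,"y":-0.001,"z":0,"rx":0,"ry":0,"rz":0},{"x":0,"y":-0.001,"z":0.006,"rx":0,"ry":0,"rz":0},{"x":0,"y":0,"z":0.006,"rx":0,"ry":0,"rz":0},{"x":0,"y":0,"z":0.004,"rx":0,"ry":0,"rz":0},{"x":0,"y":0,"z":0.002,"rx":0,"ry":0,"rz":0},{"x":0,"y":0,"z":0,"rx":0,"ry":0,"rz":0}]'
python3 -m inch '[{"x":0,"y":0,"z":0.002,"rx":0,"ry":0,"rz":0},{"x":0,"y":0,"z":0.001,"rx":0,"ry":0,"rz":0},{"x":0,"y":0,"z":0,"rx":0,"ry":0,"rz":0}]'; python3 -c "
from rig import bot;s=bot.state();print(s['torque'],s['ft_force'])"
```

```text
time_s: 7.3
tcp_pos: [515.8, 196.0, 67.5]
orientation: [-3.141, 0.001, 0.399]
ft_force: [0.3, 0.4, -1.6]
opening: 0.198
grasp_force: 51.3
time_s: 7.55
tcp_pos: [516.4, 196.3, 65.4]
orientation: [-3.141, -0.001, 0.399]
ft_force: [1.0, 2.9, 0.3]
opening: 0.202
grasp_force: 51.4
[ 0.49079191 -0.13307111 -0.1666292 ] [0.95180024 2.92093448 0.32207848]
```

Contact on the nose gives a lateral force of (1, 2.9) N, so the plate should shift with it, about +0.7 x and -0.8 y in tool axes. Then I'll continue down.

```bash
python3 -m inch '[{"x":0.0007,"y":-0.0008,"z":0,"rx":0,"ry":0,"rz":0},{"x":0,"y":0,"z":0.001,"rx":0,"ry":0,"rz":0},{"x":0,"y":0,"z":0.001,"rx":0,"ry":0,"rz":0},{"x":0,"y":0,"z":0,"rx":0,"ry":0,"rz":0}]'; python3 -c "
from rig import bot;s=bot.state();print(s['torque'],s['ft_force'])"
```

```text
time_s: 7.88
tcp_pos: [516.6, 197.1, 63.4]
orientation: [-3.141, -0.001, 0.399]
ft_force: [0.7, 2.0, -0.5]
opening: 0.197
grasp_force: 51.5
[ 0.40890072 -0.11209865 -0.05210657] [ 0.74376745  1.97868129 -0.5084477 ]
```

```bash
python3 -m inch '[{"x":0.0003,"y":-0.0007,"z":0.001,"rx":0,"ry":0,"rz":0},{"x":0,"y":0,"z":0.001,"rx":0,"ry":0,"rz":0},{"x":0,"y":0,"z":0.001,"rx":0,"ry":0,"rz":0},{"x":0,"y":0,"z":0,"rx":0,"ry":0,"rz":0}]'; python3 -c "
from rig import bot;s=bot.state();print(s['torque'],s['ft_force'])"
```

```text
time_s: 8.22
tcp_pos: [516.6, 198.0, 60.1]
orientation: [-3.141, -0.001, 0.399]
ft_force: [1.0, 2.8, -0.7]
opening: 0.2
grasp_force: 51.4
[ 0.52238012 -0.24443223 -0.14114878] [ 1.04223745  2.75571239 -0.66564538]
```

```bash
python3 -m inch '[{"x":0.0006,"y":-0.0008,"z":0.001,"rx":0,"ry":0,"rz":0},{"x":0,"y":0,"z":0.001,"rx":0,"ry":0,"rz":0},{"x":0,"y":0,"z":0.001,"rx":0,"ry":0,"rz":0},{"x":0,"y":0,"z":0.001,"rx":0,"ry":0,"rz":0},{"x":0,"y":0,"z":0,"rx":0,"ry":0,"rz":0}]'; python3 -c "
from rig import bot;s=bot.state();print(s['torque'],s['ft_force'])"
```

```text
time_s: 8.63
tcp_pos: [516.4, 198.4, 56.0]
orientation: [3.141, 0.0, 0.4]
ft_force: [-0.3, 1.2, -1.2]
opening: 0.196
grasp_force: 51.3
[ 0.26015566 -0.16712676 -0.03548436] [-0.29512924  1.2447347  -1.24600414]
```

```bash
python3 -m inch '[{"x":0,"y":-0.0004,"z":0.001,"rx":0,"ry":0,"rz":0},{"x":0,"y":0,"z":0.001,"rx":0,"ry":0,"rz":0},{"x":0,"y":0,"z":0.001,"rx":0,"ry":0,"rz":0},{"x":0,"y":0,"z":0,"rx":0,"ry":0,"rz":0}]'
python3 -m inch '[{"x":0,"y":0,"z":0.0007,"rx":0,"ry":0,"rz":0},{"x":0,"y":0,"z":0.0007,"rx":0,"ry":0,"rz":0},{"x":0,"y":0,"z":0,"rx":0,"ry":0,"rz":0}]'
```

```text
time_s: 8.97
tcp_pos: [516.3, 198.7, 53.0]
orientation: [3.141, 0.0, 0.4]
ft_force: [2.3, -0.5, -1.1]
opening: 0.198
grasp_force: 51.2
time_s: 9.22
tcp_pos: [516.3, 198.8, 51.7]
orientation: [3.141, 0.0, 0.4]
ft_force: [1.4, 0.2, -1.3]
opening: 0.198
grasp_force: 51.3
```

Not yet touching the seat, so I'll continue down.

```bash
python3 -m inch '[{"x":0,"y":0,"z":0.0007,"rx":0,"ry":0,"rz":0},{"x":0,"y":0,"z":0.0007,"rx":0,"ry":0,"rz":0},{"x":0,"y":0,"z":0,"rx":0,"ry":0,"rz":0}]'
python3 -m inch '[{"x":0,"y":0,"z":0.0007,"rx":0,"ry":0,"rz":0},{"x":0,"y":0,"z":0.0007,"rx":0,"ry":0,"rz":0},{"x":0,"y":0,"z":0,"rx":0,"ry":0,"rz":0}]'
```

```text
time_s: 9.47
tcp_pos: [516.3, 198.8, 51.6]
orientation: [3.141, -0.0, 0.4]
ft_force: [-1.1, -1.6, 8.0]
opening: 0.201
grasp_force: 52.5
time_s: 9.72
tcp_pos: [516.4, 198.8, 51.6]
orientation: [3.141, -0.001, 0.4]
ft_force: [-2.5, -1.9, 16.8]
opening: 0.194
grasp_force: 53.8
```

The plate bottomed out at TCP z 51.6, which is 22 mm above its pick height of 29.6, so it is seated. I'll unload, release and lift clear.

```bash
python3 -m inch '[{"x":0,"y":0,"z":-0.001,"rx":0,"ry":0,"rz":0},{"x":0,"y":0,"z":-0.0009,"rx":0,"ry":0,"rz":0},{"x":0,"y":0,"z":0,"rx":0,"ry":0,"rz":0}]'
python3 -m inch '[{"x":0,"y":0,"z":0,"rx":0,"ry":0,"rz":0},{"x":0,"y":0,"z":0,"rx":0,"ry":0,"rz":0},{"x":0,"y":0,"z":0,"rx":0,"ry":0,"rz":0},{"x":0,"y":0,"z":0,"rx":0,"ry":0,"rz":0},{"x":0,"y":0,"z":0,"rx":0,"ry":0,"rz":0}]' 0.45 50
python3 -m inch '[{"x":0,"y":0,"z":-0.005,"rx":0,"ry":0,"rz":0},{"x":0,"y":0,"z":-0.015,"rx":0,"ry":0,"rz":0},{"x":0,"y":0,"z":-0.02,"rx":0,"ry":0,"rz":0},{"x":0,"y":0,"z":-0.025,"rx":0,"ry":0,"rz":0},{"x":0,"y":0,"z":-0.03,"rx":0,"ry":0,"rz":-3},{"x":0,"y":0,"z":-0.02,"rx":0,"ry":0,"rz":-7},{"x":0,"y":0,"z":-0.01,"rx":0,"ry":0,"rz":-7},{"x":0,"y":0,"z":0,"rx":0,"ry":0,"rz":-7}]'
python3 -m inch '[{"x":0,"y":0,"z":0,"rx":0,"ry":0,"rz":-7},{"x":0,"y":0,"z":0,"rx":0,"ry":0,"rz":-7},{"x":0,"y":0,"z":0,"rx":0,"ry":0,"rz":-7},{"x":0,"y":0,"z":0,"rx":0,"ry":0,"rz":-7},{"x":0,"y":0,"z":0,"rx":0,"ry":0,"rz":-7},{"x":0,"y":0,"z":0,"rx":0,"ry":0,"rz":-7},{"x":0,"y":0,"z":0,"rx":0,"ry":0,"rz":-7},{"x":0,"y":0,"z":0,"rx":0,"ry":0,"rz":-7}]'
python3 -m inch '[{"x":0,"y":0,"z":0,"rx":0,"ry":0,"rz":-7},{"x":0,"y":0,"z":0,"rx":0,"ry":0,"rz":-3},{"x":0,"y":0,"z":0,"rx":0,"ry":0,"rz":0},{"x":0,"y":0,"z":0,"rx":0,"ry":0,"rz":0}]'
python3 d.py 544 327 170 1.97
python3 - <<'E'
from rig import bot, eyes
from h import *
o=[]
for n in ("top","scene"):
    im=[];zs=[]
    for i in range(4):
        s=eyes.snapshot(n); im.append(s["image"].astype(float)); zs.append(s["z_map"])
    s["image"]=np.mean(im,0).round().astype(np.uint8); s["z_map"]=np.median(zs,0); pickle.dump(s,open(f"{n}3.pkl","wb"))
    u,v=map(int,proj(s,(525,240,50))); print(n,u,v)
    o.append(cv2.resize(s["image"][v-36:v+36,u-48:u+48,::-1],(400,300),interpolation=cv2.INTER_CUBIC))
cv2.imwrite("pics/m4.png",np.hstack(o))
C=cloud(s); q=C[(abs(C[...,2]-32)<6)&(np.hypot(C[...,0]-515,C[...,1]-196)<45)]
A=np.c_[q[:,:2]-[515,196],np.ones(len(q))]; print("plate top",np.linalg.lstsq(A,q[:,2],rcond=None)[0],len(q))
E
```

```text
time_s: 9.97
tcp_pos: [516.4, 198.8, 51.6]
orientation: [3.141, -0.0, 0.4]
ft_force: [-0.4, -0.8, 8.2]
opening: 0.195
grasp_force: 52.5
time_s: 10.38
tcp_pos: [516.0, 198.9, 50.6]
orientation: [-3.141, 0.001, 0.4]
ft_force: [-0.6, 0.2, 0.5]
opening: 0.447
grasp_force: 0.0
time_s: 11.05
tcp_pos: [518.1, 199.5, 179.5]
orientation: [3.138, -0.005, 0.825]
ft_force: [0.2, 0.9, -0.7]
opening: 0.448
grasp_force: 0.0
time_s: 11.72
tcp_pos: [516.2, 199.0, 176.3]
orientation: [3.142, 0.0, 1.802]
ft_force: [0.5, 0.4, -0.4]
opening: 0.452
grasp_force: 0.0
time_s: 12.05
tcp_pos: [516.3, 198.9, 176.2]
orientation: [3.142, 0.0, 1.969]
ft_force: [-0.9, 0.4, 0.7]
opening: 0.45
grasp_force: 0.0
pos [516.3 198.9 176.2] rpy deg [1.8000e+02 1.0000e-02 1.1281e+02] F [-0.9  0.4  0.7] t 12.05
tool shift mm [107.3  75.2   6.2]
tool rot deg [ 0.    0.01 -0.06]
top 160 185
scene 288 148
plate top [-6.64224680e-03  2.72488966e-02  3.21572547e+01] 184
```

View pics/m4.png

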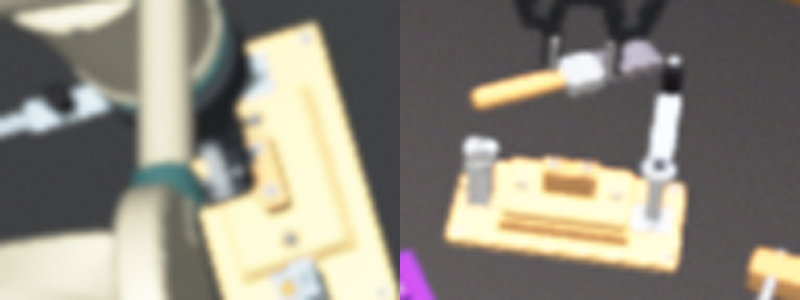

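The plate is flush: its top is at about 32 mm, with both pins standing in the holes and no gap visible in the scene crop. The knob is still at about (672,68). I'll move over it, with the fingers to straddle it along the tangent.

```bash
python3 -m inch '[{"x":0.010,"y":0.007,"z":0,"rx":0,"ry":0,"rz":0},{"x":0.02,"y":0.0135,"z":0,"rx":0,"ry":0,"rz":0},{"x":0.025,"y":0.017,"z":0,"rx":0,"ry":0,"rz":0},{"x":0.025,"y":0.017,"z":0,"rx":0,"ry":0,"rz":0},{"x":0.02,"y":0.0135,"z":0,"rx":0,"ry":0,"rz":0},{"x":0.0085,"y":0.007,"z":0,"rx":0,"ry":0,"rz":0},{"x":0,"y":0,"z":0,"rx":0,"ry":0,"rz":0},{"x":0,"y":0,"z":0,"rx":0,"ry":0,"rz":0}]' 0.5
python3 d.py 543 328 125 1.97
python3 - <<'E'
from rig import bot, eyes
from h import *
o=[]
for n in ("top","scene"):
    s=eyes.snapshot(n)
    u,v=map(int,proj(s,(543,328,100))); print(n,u,v)
    o.append(cv2.resize(s["image"][v-24:v+24,u-32:u+32,::-1],(400,300),interpolation=cv2.INTER_CUBIC))
cv2.imwrite("pics/m5.png",np.hstack(o))
E
```

```text
time_s: 13.12
tcp_pos: [542.8, 328.0, 175.5]
orientation: [-3.14, 0.001, 1.972]
ft_force: [-0.2, -0.4, -0.4]
opening: 0.498
grasp_force: 0.0
pos [542.8 328.  175.5] rpy deg [-1.7992e+02  6.0000e-02  1.1296e+02] F [-0.2 -0.4 -0.4] t 13.1167
tool shift mm [-0.   0.2 50.5]
tool rot deg [-0.08  0.06  0.09]
top 123 172
scene 304 127
```

View pics/m5.png

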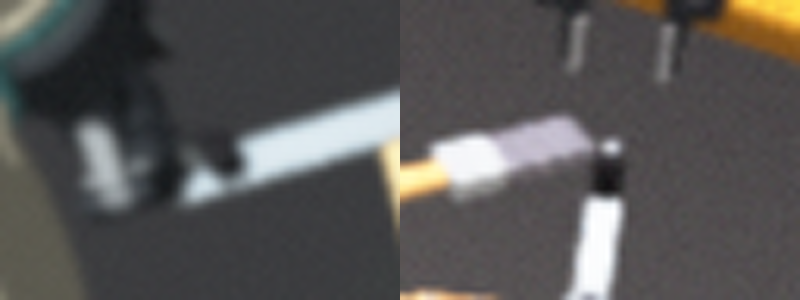

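In the top crop the knob is the dark blob at about (222,158), matching the earlier fix plus the known 3 mm bias. In the scene crop it is at (609,165), midway between the raised fingers at (578,50) and (662,60). I'll lower to straddle it.

```bash
python3 -m inch '[{"x":0,"y":0,"z":0.01,"rx":0,"ry":0,"rz":0},{"x":0,"y":0,"z":0.02,"rx":0,"ry":0,"rz":0},{"x":0,"y":0,"z":0.02,"rx":0,"ry":0,"rz":0},{"x":0,"y":0,"z":0.015,"rx":0,"ry":0,"rz":0},{"x":0,"y":0,"z":0.01,"rx":0,"ry":0,"rz":0},{"x":0,"y":0,"z":0.007,"rx":0,"ry":0,"rz":0},{"x":0,"y":0,"z":0.004,"rx":0,"ry":0,"rz":0},{"x":0,"y":0,"z":0,"rx":0,"ry":0,"rz":0}]'
python3 d.py 543 328 88 1.97
```

```text
time_s: 13.88
tcp_pos: [543.0, 327.6, 89.4]
orientation: [-3.141, 0.0, 1.97]
ft_force: [0.5, -0.2, -0.1]
opening: 0.5
grasp_force: 0.0
pos [543.  327.6  89.4] rpy deg [-1.7994e+02  1.0000e-02  1.1286e+02] F [ 0.5 -0.2 -0.1] t 13.8833
tool shift mm [0.4 0.1 1.4]
tool rot deg [-0.06  0.01 -0.01]
```

```bash
python3 -m inch '[{"x":0,"y":0,"z":0.001,"rx":0,"ry":0,"rz":0},{"x":0,"y":0,"z":0,"rx":0,"ry":0,"rz":0},{"x":0,"y":0,"z":0,"rx":0,"ry":0,"rz":0},{"x":0,"y":0,"z":0,"rx":0,"ry":0,"rz":0},{"x":0,"y":0,"z":0,"rx":0,"ry":0,"rz":0},{"x":0,"y":0,"z":0,"rx":0,"ry":0,"rz":0}]' 0.27 20
python3 -m inch '[{"x":-0.0001,"y":-0.0048,"z":0,"rx":0,"ry":0,"rz":-2.5},{"x":-0.0004,"y":-0.0096,"z":0,"rx":0,"ry":0,"rz":-5},{"x":-0.0004,"y":-0.0096,"z":0,"rx":0,"ry":0,"rz":-5},{"x":-0.0004,"y":-0.0096,"z":0,"rx":0,"ry":0,"rz":-5},{"x":-0.0004,"y":-0.0096,"z":0,"rx":0,"ry":0,"rz":-5},{"x":-0.0004,"y":-0.0096,"z":0,"rx":0,"ry":0,"rz":-5},{"x":-0.0001,"y":-0.0048,"z":0,"rx":0,"ry":0,"rz":-2.5},{"x":0,"y":0,"z":0,"rx":0,"ry":0,"rz":0}]'
cat > k.py <<'E'
from rig import bot; import numpy as np
s=bot.state(); H=np.array([585.6,227.8]); d=s["tcp_pos"][:2]-H
print("r",np.hypot(*d).round(1),"phi",np.degrees(np.arctan2(d[1],d[0]))%360,"yaw",np.degrees(s["orientation"][2])%360,"z",s["tcp_pos"][2],"F",s["ft_force"].round(1))
E
python3 k.py
```

```text
time_s: 14.38
tcp_pos: [543.3, 328.2, 89.3]
orientation: [3.141, 0.0, 1.97]
ft_force: [0.3, 0.3, 0.0]
opening: 0.272
grasp_force: 0.0
time_s: 15.05
tcp_pos: [497.3, 292.5, 89.1]
orientation: [-3.141, -0.0, 2.494]
ft_force: [-0.3, 0.2, 0.3]
opening: 0.27
grasp_force: 0.0
r 109.5 phi 143.79400771994736 yaw 142.91569731322528 z 89.12809168546872 F [-0.3  0.2  0.3]
```

```bash
python3 -m inch '[{"x":-0.0001,"y":-0.0048,"z":0,"rx":0,"ry":0,"rz":-2.5},{"x":-0.0004,"y":-0.0096,"z":0,"rx":0,"ry":0,"rz":-5},{"x":-0.0004,"y":-0.0096,"z":0,"rx":0,"ry":0,"rz":-5},{"x":-0.0004,"y":-0.0096,"z":0,"rx":0,"ry":0,"rz":-5},{"x":-0.0004,"y":-0.0096,"z":0,"rx":0,"ry":0,"rz":-5},{"x":-0.0004,"y":-0.0096,"z":0,"rx":0,"ry":0,"rz":-5},{"x":-0.0004,"y":-0.0096,"z":0,"rx":0,"ry":0,"rz":-5},{"x":-0.0004,"y":-0.0096,"z":0,"rx":0,"ry":0,"rz":-5}]'
python3 -m inch '[{"x":-0.0004,"y":-0.0096,"z":0,"rx":0,"ry":0,"rz":-5},{"x":-0.0001,"y":-0.0048,"z":0,"rx":0,"ry":0,"rz":-2.5},{"x":0,"y":0,"z":0,"rx":0,"ry":0,"rz":0}]'
python3 k.py
python3 - <<'E'
from rig import bot, eyes
from h import *
s=eyes.snapshot("scene")
u,v=map(int,proj(s,(500,205,70))); print(u,v)
cv2.imwrite("pics/m6.png",cv2.resize(s["image"][v-30:v+30,u-40:u+40,::-1],(560,420),interpolation=cv2.INTER_CUBIC))
E
```

```text
time_s: 15.72
tcp_pos: [476.1, 226.1, 89.2]
orientation: [3.141, 0.001, -3.132]
ft_force: [-0.4, 0.7, -1.6]
opening: 0.273
grasp_force: 0.3
time_s: 15.97
tcp_pos: [477.2, 211.1, 89.1]
orientation: [-3.141, 0.001, -3.005]
ft_force: [-0.5, -0.1, -0.5]
opening: 0.269
grasp_force: 0.0
r 109.7 phi 188.78341569402173 yaw 187.80645150451565 z 89.14555047237869 F [-0.5 -0.1 -0.5]
278 146
```

View pics/m6.png

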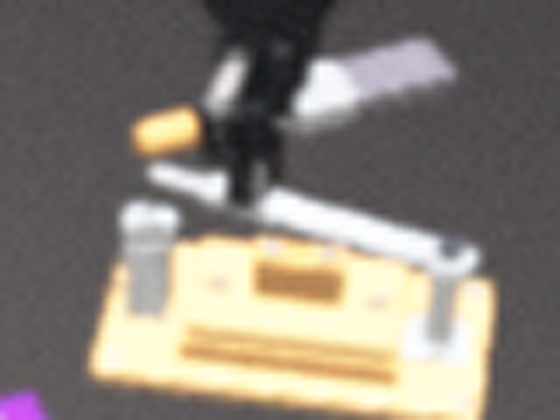

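The bar follows: its rod end is at (155,172), just short of the catch at (150,215), with the knob between the fingers at (245,185). I'll continue slowly onto the ball.

```bash
python3 -m inch '[{"x":-0.0001,"y":-0.0048,"z":0,"rx":0,"ry":0,"rz":-2.5},{"x":-0.0001,"y":-0.0048,"z":0,"rx":0,"ry":0,"rz":-2.5},{"x":-0.0001,"y":-0.0048,"z":0,"rx":0,"ry":0,"rz":-2.5},{"x":-0.0001,"y":-0.0038,"z":0,"rx":0,"ry":0,"rz":-2},{"x":0,"y":-0.0029,"z":0,"rx":0,"ry":0,"rz":-1.5},{"x":0,"y":-0.0029,"z":0,"rx":0,"ry":0,"rz":-1.5},{"x":0,"y":-0.0019,"z":0,"rx":0,"ry":0,"rz":-1},{"x":0,"y":0,"z":0,"rx":0,"ry":0,"rz":0}]'; python3 k.py
python3 -m inch '[{"x":0,"y":-0.0019,"z":0,"rx":0,"ry":0,"rz":-1},{"x":0,"y":-0.001,"z":0,"rx":0,"ry":0,"rz":0},{"x":0,"y":0,"z":0,"rx":0,"ry":0,"rz":0}]'; python3 k.py
```

```text
time_s: 16.68
tcp_pos: [483.0, 190.0, 89.2]
orientation: [3.135, 0.002, -2.772]
ft_force: [-1.9, 9.4, 0.6]
opening: 0.27
grasp_force: 4.5
r 109.4 phi 200.1960960814392 yaw 201.15361770884905 z 89.1649027166571 F [-1.9  9.4  0.6]
time_s: 16.93
tcp_pos: [484.4, 185.5, 89.2]
orientation: [3.14, 0.001, -2.753]
ft_force: [-1.6, 2.6, 1.2]
opening: 0.264
grasp_force: 1.3
r 109.6 phi 202.67366478518596 yaw 202.28506131230097 z 89.17759004753178 F [-1.6  2.6  1.2]
```

The force peaked and then fell, so it has passed the ball. I'll push on to the stop.

```bash
python3 -m inch '[{"x":0,"y":-0.001,"z":0,"rx":0,"ry":0,"rz":0},{"x":0,"y":-0.001,"z":0,"rx":0,"ry":0,"rz":0},{"x":0,"y":0,"z":0,"rx":0,"ry":0,"rz":0}]'; python3 k.py
python3 -m inch '[{"x":0,"y":-0.001,"z":0,"rx":0,"ry":0,"rz":0},{"x":0,"y":-0.001,"z":0,"rx":0,"ry":0,"rz":0},{"x":0,"y":0,"z":0,"rx":0,"ry":0,"rz":0}]'; python3 k.py
```

```text
time_s: 17.18
tcp_pos: [485.2, 182.8, 89.1]
orientation: [3.14, 0.001, -2.752]
ft_force: [-0.4, 4.2, 1.4]
opening: 0.267
grasp_force: 2.4
r 110.0 phi 204.15971521449572 yaw 202.32037670121693 z 89.09471018849864 F [-0.4  4.2  1.4]
time_s: 17.43
tcp_pos: [485.3, 182.5, 89.1]
orientation: [3.137, 0.001, -2.754]
ft_force: [-2.5, 10.6, 1.3]
opening: 0.27
grasp_force: 5.3
r 110.1 phi 204.28620870074593 yaw 202.21943399765865 z 89.05235892898291 F [-2.5 10.6  1.3]
```

```bash
python3 -m inch '[{"x":0,"y":-0.001,"z":0,"rx":0,"ry":0,"rz":0},{"x":0,"y":-0.001,"z":0,"rx":0,"ry":0,"rz":0},{"x":0,"y":0,"z":0,"rx":0,"ry":0,"rz":0}]'; python3 k.py
python3 -m inch '[{"x":0,"y":0.002,"z":0,"rx":0,"ry":0,"rz":0},{"x":0,"y":0.0025,"z":0,"rx":0,"ry":0,"rz":0},{"x":0,"y":0.0015,"z":0,"rx":0,"ry":0,"rz":0},{"x":0,"y":0,"z":0,"rx":0,"ry":0,"rz":0}]'; python3 k.py
```

```text
time_s: 17.68
tcp_pos: [485.3, 182.3, 89.0]
orientation: [3.133, 0.001, -2.755]
ft_force: [-3.8, 16.6, 2.6]
opening: 0.278
grasp_force: 8.0
r 110.1 phi 204.40476637810406 yaw 202.1473478461906 z 89.01045756471163 F [-3.8 16.6  2.6]
time_s: 18.02
tcp_pos: [484.2, 183.3, 88.8]
orientation: [-3.14, -0.001, -2.75]
ft_force: [0.5, 0.1, -0.3]
opening: 0.272
grasp_force: 0.0
r 110.7 phi 203.68227118458583 yaw 202.42198138358575 z 88.82571417467943 F [ 0.5  0.1 -0.3]
```

That is a hard stop, and the force is now zero. I'll open slightly, lift, back away and check.

```bash
python3 -m inch '[{"x":0,"y":0.001,"z":0,"rx":0,"ry":0,"rz":0},{"x":0,"y":0,"z":0,"rx":0,"ry":0,"rz":0},{"x":0,"y":0,"z":0,"rx":0,"ry":0,"rz":0}]' 0.4
python3 -m inch '[{"x":0,"y":0,"z":-0.005,"rx":0,"ry":0,"rz":0},{"x":0,"y":0,"z":-0.015,"rx":0,"ry":0,"rz":0},{"x":0,"y":0,"z":-0.025,"rx":0,"ry":0,"rz":0},{"x":0,"y":0,"z":-0.03,"rx":0,"ry":0,"rz":0},{"x":0,"y":0,"z":-0.03,"rx":0,"ry":0,"rz":0},{"x":0,"y":0,"z":-0.02,"rx":0,"ry":0,"rz":0},{"x":0,"y":0,"z":-0.01,"rx":0,"ry":0,"rz":0}]'
python3 -m inch '[{"x":0.01,"y":-0.015,"z":0,"rx":0,"ry":0,"rz":0},{"x":0.015,"y":-0.025,"z":0,"rx":0,"ry":0,"rz":0},{"x":0.015,"y":-0.03,"z":0,"rx":0,"ry":0,"rz":0},{"x":0.015,"y":-0.03,"z":0,"rx":0,"ry":0,"rz":0},{"x":0.015,"y":-0.03,"z":0,"rx":0,"ry":0,"rz":0},{"x":0.01,"y":-0.02,"z":0,"rx":0,"ry":0,"rz":0},{"x":0,"y":-0.01,"z":0,"rx":0,"ry":0,"rz":0},{"x":0,"y":0,"z":0,"rx":0,"ry":0,"rz":0}]'
python3 - <<'E'
from rig import bot, eyes
from h import *
o=[]
for n in ("top","scene"):
    s=eyes.snapshot(n)
    u,v=map(int,proj(s,(510,195,60))); print(n,u,v)
    o.append(cv2.resize(s["image"][v-30:v+30,u-40:u+40,::-1],(400,300),interpolation=cv2.INTER_CUBIC))
cv2.imwrite("pics/m7.png",np.hstack(o))
E
```

```text
time_s: 18.27
tcp_pos: [484.0, 184.4, 88.9]
orientation: [-3.141, -0.0, -2.751]
ft_force: [0.5, 0.1, -0.5]
opening: 0.398
grasp_force: 0.0
time_s: 18.85
tcp_pos: [485.4, 185.0, 227.5]
orientation: [-3.14, 0.006, -2.751]
ft_force: [0.3, 0.4, 0.4]
opening: 0.401
grasp_force: 0.0
time_s: 19.52
tcp_pos: [471.3, 4.6, 223.6]
orientation: [-3.141, -0.0, -2.754]
ft_force: [1.1, 0.4, -0.5]
opening: 0.402
grasp_force: 0.0
top 175 191
scene 279 151
```

View pics/m7.png

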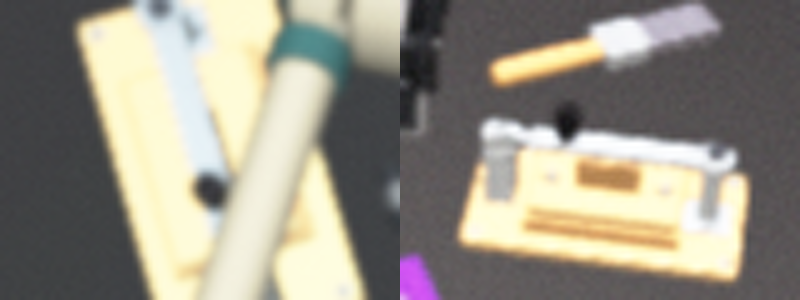

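The scene crop shows the rod end inside the catch at (500,132), the bar over the batten, the plate flush, and the gripper clear. I'll check the bar angle numerically before handing in.

Run:
```python
from h import *
from m import un
T=pickle.load(open("top3.pkl","rb"))
t=lambda X,Y:un(X,Y,175,191,80,60)
h=onz(T,*t(160,5),75)[:2];k=onz(T,*t(211,187),100)[:2]; d=k-h
print(h,k,np.hypot(*d),np.degrees(np.arctan2(d[1],d[0]))%360, "shut = 202.8")
```

```text
[587.91890695 225.43380892] [485.40292263 180.81542964] 111.80486041487676 203.52028373444534 shut = 202.8
```

```bash
python3 -c "
from rig import bot;print(bot.sign_off())"
```

```text
the job is handed in; nothing more can be done
None
```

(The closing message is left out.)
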